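# Load the parts feeder and set its running clearance

## Robot

A 7-joint arm with a two-finger parallel gripper is mounted at the origin on the work surface. World frame = base frame: x ahead of the robot, y to its left, z up, the work surface at z = 0. Lengths are in m, angles in rad, forces in N, time in s.
With the tool pointing down it reaches from about 0.35 to 0.9 m from the base axis. Payload 8.1 kg.
Tool frame: the origin (TCP) lies between the finger pads; the fingertips stand tip_reach ahead of it and the grasp point (between the pads) lies 11 mm behind it (tip_reach is the distance from the TCP to the fingertips, in m); y points along the fingers, x is the direction in which the jaws open and shut, and the axes are right-handed (so a half turn about y gives the same grasp; the last joint's range is limited). The gripper opens to 92 mm and grips with 3 to 60 N. Pads are 19 mm wide; open, the fingers measure 130 mm over their backs; the gripper's body (75 mm by 190 mm) begins 47 mm behind the grasp point.
Start: joints at [-1.222, 0.434, 0.025, 1.573, -0.012, 1.134, -0.075], TCP at [0.273, 0.562, 0.235] pointing down, gripper open.
Joint ranges: [-2.62, 2.62], [-0.44, 2.09], [-1.27, 1.32], [0.08, 2.57], [-1.32, 4.46], [0.12, 2], [-2.74, 2.74]. Speed limits (rad/s): [2.22, 2.22, 3.01, 3.01, 3.14, 3.14, 3.14].

## Interface

Orientations are given as [roll, pitch, yaw] about the fixed x, y, z axes, in that order (R = Rz(yaw) Ry(pitch) Rx(roll)).
In Python, from bench import * gives the robot as it stands.
- The arm moves only by the tool carry_out, never from a script. Its argument "targets" is one flat list of numbers, 7 for each row, row after row: the turn, a rotation vector about the tool's x, y, z in rad, then the shift along the tool's x, y, z in mm, then the opening, from -1 (shut) to 1 (fully open). A call has 1 to 8 rows; each row shifts and turns the commanded pose from where the row before left it, along the tool's axes as they then stand; what a row does not reach is not made up. A row lasts 1/8 s, in which the tool goes at most 62.5 mm and 10.7 degrees, less where a joint would pass 70% of its speed; a pose out of reach is approached as far as the arm can. A call is refused whole if a number of a shift passes 62.5 or a number of a turn 0.188, either way. A call with a gripper value outside its range is refused whole. The fingers move at their own pace and stop on an object; "newtons" is the grip in N (left out, the last holds). Time passes only in rows, so rows that do not move let the fingers close. It gives the time, the measured TCP pose, the force and the opening at its end, in the units of the state.
- state(): the state, without advancing time (a new reading comes with each control period).
- get_image(name): name is "side" or "top" or "wrist"; returns the picture (420x560x3 uint8, blue, green, red); there is no depth.
- camera_params(name): a dict with "vertical_fov" (degrees; the focal length in pixels is half the picture's height over the tangent of half this angle, whatever the lens; pixels are square), "cx", "cy" (the principal point, pixels), "T" (4x4, takes a point from camera to world coordinates). Camera axes: x right, y down, z forward; pixel columns grow to the right and rows downward; lengths in m; the calibration is good to about 2 mm. A picture is of the moment at which its call begins: read the wrist's pose just before it. camera_params takes no time and is no camera call; for the wrist camera it gives the pose at the moment of the call.
- hand_in(): hands the job in, once; it reports no verdict.
The state is a dict: "time_s": time; "q": joint angles; "qd": joint speeds; "joint_torque": joint torques, N m; "position": TCP position; "orientation": TCP orientation; "contact_force": force on the tool from outside, world axes, zero at the start; "torque": the same for the moment, N m; "gripper_width": finger opening in m.
Only numpy, scipy, OpenCV 4.12 (cv2) and the standard library are available. Lean on these libraries where they do the work, as an engineer would, in place of code of your own. Each camera call takes 0.05 s, during which the arm holds its last target.

## Task

Lift the tip tray's red handle so that all four black housings slide into the blue feed hopper (the tray may stay up). With the hopper loaded, screw the knurled cap on the post down (clockwise seen from above) until it bottoms out, pause there a moment, then back it off a quarter turn. Finish while still holding the cap firmly in the gripper at that setting, with the mug, the pin block and the applicator left where they are.

Things in the scene. Friction and masses are not known exactly. Their poses are not given: they have to be found in the camera images.
- housing0_mid (a point): centre of a black connector housing (24 x 24 mm square foot 14 mm high, 21 mm round collar above, 26 mm high in all, about 30 g, red dot on top), standing loose in the tip tray; z is its own upright axis
- housing1_mid (a point): centre of a black connector housing (24 x 24 mm square foot 14 mm high, 21 mm round collar above, 26 mm high in all, about 30 g, red dot on top), standing loose in the tip tray; z is its own upright axis
- housing2_mid (a point): centre of a black connector housing (24 x 24 mm square foot 14 mm high, 21 mm round collar above, 26 mm high in all, about 30 g, red dot on top), standing loose in the tip tray; z is its own upright axis
- housing3_mid (a point): centre of a black connector housing (24 x 24 mm square foot 14 mm high, 21 mm round collar above, 26 mm high in all, about 30 g, red dot on top), standing loose in the tip tray; z is its own upright axis
- hopper_in (a point): centre of the inner floor (20 mm above the bench) of the open blue hopper on the feeder. Axes of the feeder, which stands level at any small yaw: x away from the robot, y towards the tip tray, z up. Inside it is 112 mm in x and 122 mm in y; its side walls rise 80 mm above this floor, the wall under the tray's hinge 70 mm, the wall at -y 121 mm
- tray_hinge (a point): point on the tip tray's hinge line, at the middle of its width, 94 mm above the bench, at the hopper's rim; the hinge line runs along this frame's x; y points level along the resting tray from the hinge to the handle; z up
- tray_handle (a point): middle of the red round handle bar (10 mm thick, clear span 66 mm, parallel to the hinge line, 40 mm clear of the tray's end wall) of the steel tip tray, moving with it. At rest 158 mm along y and 18 mm in z from the hinge point, 112 mm above the bench. Tray: 90 mm wide, 114 mm long, walls 30 mm high, none at the hopper end. The bar can turn between the fingers
- tray (a joint): tilt of the tip tray, rad: 0 level (rest), grows as the handle is lifted and swung over towards the hopper, stop at 1.4. Its stiff hinge stays where it is left (about 6 N at the handle to lift); housings slide out at about 0.7 to 1.0
- cap: round black knurled cap, 42 mm across, 34 mm high, axis z, on a threaded post on the hopper's other side from the tray; origin at the centre of its underside; white line on top from centre along its -x. Turns on its thread, cannot come off. Bottomed out, its underside sits on the yellow collar, 72 mm above the bench; rises 6 mm per turn. Collar and post are narrower than the cap
- cap_grip (a point): on the cap's axis, 19 mm above its underside: the height to grip it
- thread (a joint): how far the cap is unscrewed, rad: 0 bottomed out (hard stop), grows as it is turned anticlockwise seen from above; light friction (0.06 N m), stays where it is left. Starts at 2.0 to 3.5
- mug: green mug, 80 mm across, 90 mm high, beyond the hopper (bystander); origin at the centre of its underside
- pin_block: white foam block 70 x 130 x 30 mm with red and copper pins standing to 50 mm (bystander); origin at the centre of its underside
- applicator: clear syringe-like applicator with white flanges and orange tip lying on the bench on the robot's side of the feeder, about 140 mm long along its y, 28 mm high (bystander); origin under its middle at bench level

How it is judged:
On the way, in this order (a step that is already met when the one before it is completed fails the run):
1. the tip tray is being tipped (tilt above 0.4 rad) (value of joint tray above 0.4 rad), for 0.05 s.
2. all four housings are in the hopper (x of housing0_mid in the frame of hopper_in between -0.056 and 0.056 m and y of housing0_mid in the frame of hopper_in between -0.064 and 0.064 m and z of housing0_mid in the frame of hopper_in between 0 and 0.07 m and x of housing1_mid in the frame of hopper_in between -0.056 and 0.056 m and y of housing1_mid in the frame of hopper_in between -0.064 and 0.064 m and z of housing1_mid in the frame of hopper_in between 0 and 0.07 m and x of housing2_mid in the frame of hopper_in between -0.056 and 0.056 m and y of housing2_mid in the frame of hopper_in between -0.064 and 0.064 m and z of housing2_mid in the frame of hopper_in between 0 and 0.07 m and x of housing3_mid in the frame of hopper_in between -0.056 and 0.056 m and y of housing3_mid in the frame of hopper_in between -0.064 and 0.064 m and z of housing3_mid in the frame of hopper_in between 0 and 0.07 m), for 0.2 s.
3. the cap is bottomed out on its post (within 0.08 rad of its stop) (value of joint thread below 0.08 rad), for 0.2 s.
At the end, for the whole second after the job is handed in: the cap stands a quarter turn (90 degrees, give or take 15) back from its stop, still, gripped by the fingers with more than 2 N, and all four housings lie in the hopper (all of step 2 and value of joint thread between 1.31 and 1.83 rad and velocity of joint thread between -0.1 and 0.1 rad/s and contact force between the fingers and cap above 2 N); the arm keeps its last pose, push and grip.
It fails at once if the mug is moved by more than 25 mm (distance of mug from where it was at the start of the episode above 0.025 m).
It fails at once if the foam block of pins is moved by more than 25 mm (distance of pin_block from where it was at the start of the episode above 0.025 m).
It fails at once if the applicator syringe is moved by more than 25 mm (distance of applicator from where it was at the start of the episode above 0.025 m).
It also fails if it takes over 72 s, if anything falls off the work surface, if the arm or the gripper's body presses on something with over 40 N, if the wrist force passes 120 N, or if a joint passes its speed limit or range.

## Working session

There is one attempt and no reset: what is moved stays moved. The work goes in short steps, Python scripts to look and compute and a tool call to move; the robot and the scene stay as the last step left them, time stands still between calls to the robot, and variables do not carry over. Pictures are saved under pics/ and viewed, and the job is handed in when it is done.

Besides the shell and the picture viewer there is one more tool, called after "Emit:" as name(argument=value, ...) on one line, values as JSON. carry_out: Moves the arm, as the interface text tells. Its arguments: {"type":"object","properties":{"targets":{"type":"array"},"newtons":{"type":"number"}},"required":["targets"]}

```bash
ls; mkdir -p pics
python3 - <<'E'
from bench import *
import cv2
s=state();print(s)
for n in("side","top","wrist"):
    p=camera_params(n);print(n,p)
    cv2.imwrite(f"pics/{n}0.png",get_image(n))
E
```

```text
pics
{'time_s': 0.0, 'q': array([-1.22157835,  0.43523601,  0.02498645,  1.57411569, -0.01159672,
        1.1339861 , -0.07507073]), 'qd': array([ 0.00068941, -0.00201654, -0.00057163, -0.00185837,  0.00046807,
        0.00133232,  0.00032498]), 'joint_torque': array([-8.75179612e-04, -6.67853808e+01,  9.84708108e-01, -3.14468014e+01,
       -6.05190732e-02,  4.27310227e-02,  1.76056037e-04]), 'position': array([0.27271447, 0.56180032, 0.23392984]), 'orientation': array([-1.57095027,  0.00159273,  1.11892666]), 'contact_force': array([ 0.56879595, -0.19296912, -0.18405242]), 'torque': array([ 0.02611276,  0.00845109, -0.00640043]), 'gripper_width': 0.09188353422556218}
side {'vertical_fov': 45.354494286136664, 'cx': 275.9903032671951, 'cy': 216.7107989206192, 'T': array([[-0.97299376, -0.16115885,  0.16526029,  0.4558235 ],
       [-0.23076271,  0.66164413, -0.71342528,  0.59381876],
       [ 0.0056313 , -0.73229426, -0.68096506,  0.65830986],
       [ 0.        ,  0.        ,  0.        ,  1.        ]])}
top {'vertical_fov': 54.883283709245276, 'cx': 283.736920102514, 'cy': 204.16903642206793, 'T': array([[ 0.00707516, -0.96516221,  0.26155659,  0.40324742],
       [-0.99994728, -0.00488204,  0.00903371, -0.00419185],
       [-0.00744206, -0.26160671, -0.96514587,  0.77084888],
       [ 0.        ,  0.        ,  0.        ,  1.        ]])}
wrist {'vertical_fov': 61.98211568379214, 'cx': 278.45672964643296, 'cy': 201.2211813578498, 'T': array([[ 0.43658664,  0.85942529,  0.26604563,  0.20110135],
       [ 0.89966078, -0.41653141, -0.13081308,  0.5981675 ],
       [-0.0016077 ,  0.29646206, -0.95504328,  0.38405311],
       [ 0.        ,  0.        ,  0.        ,  1.        ]])}
```

View pics/side0.png

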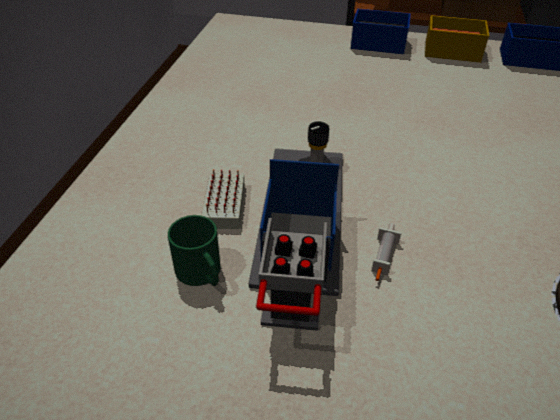

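View pics/top0.png

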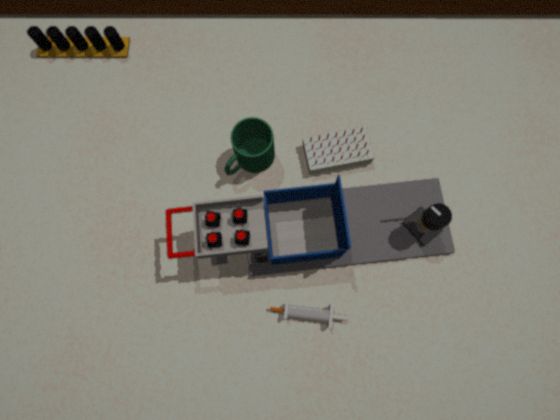

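View pics/wrist0.png

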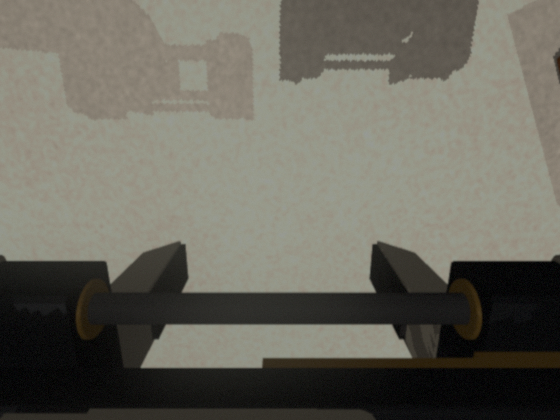

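```bash
cat > h.py <<'E'
from bench import *
import cv2, numpy as np
def ray(n,uv,p=None):
    p=p or camera_params(n); f=210/np.tan(np.radians(p["vertical_fov"])/2)
    d=np.array([(uv[0]-p["cx"])/f,(uv[1]-p["cy"])/f,1]); T=p["T"]
    return T[:3,3],T[:3,:3]@d
def onz(n,uv,z,p=None):
    o,d=ray(n,uv,p); return o+d*(z-o[2])/d[2]
def proj(n,P,p=None):
    p=p or camera_params(n); f=210/np.tan(np.radians(p["vertical_fov"])/2)
    T=p["T"]; c=T[:3,:3].T@(np.array(P)-T[:3,3]); return np.array([f*c[0]/c[2]+p["cx"],f*c[1]/c[2]+p["cy"]])
def tri(rs):
    A=0;b=0
    for o,d in rs:
        d=d/np.linalg.norm(d);M=np.eye(3)-np.outer(d,d);A=A+M;b=b+M@o
    return np.linalg.solve(A,b)
E
python3 - <<'E'
from h import *
im={n:cv2.imread(f"pics/{n}0.png") for n in("side","top")}
for n in im:
    b,g,r=[im[n][...,i].astype(int) for i in range(3)]
    m=((r>90)&(r>2.2*g)&(r>2.2*b)).astype(np.uint8)
    k,l,st,c=cv2.connectedComponentsWithStats(m)
    for i in range(1,k):
        if st[i,4]>20: print(n,"red",st[i],c[i])
    x=im[n]
    if n=="top":
        cr=x[150:320,150:470]; cv2.imwrite("pics/t_crop.png",cv2.resize(cr,None,fx=2.5,fy=2.5,interpolation=cv2.INTER_CUBIC))
    else:
        cr=x[110:350,230:370]; cv2.imwrite("pics/s_crop.png",cv2.resize(cr,None,fx=2.5,fy=2.5,interpolation=cv2.INTER_CUBIC))
E
```

```text
side red [280 236   8   6  42] [283.5        238.38095238]
side red [304 237   9   6  42] [308.16666667 239.71428571]
side red [276 258   9   7  51] [280.23529412 261.        ]
side red [301 260   9   7  50] [305.08 263.16]
side red [376 269   5  10  33] [378.24242424 273.54545455]
side red [256 281  65  32 556] [288.58633094 301.31115108]
top red [166 207  28  51 427] [174.92505855 233.83372365]
top red [235 210   8   8  54] [238.40740741 213.25925926]
top red [207 213   8   8  55] [210.54545455 216.34545455]
top red [237 231   9   9  59] [240.57627119 234.86440678]
top red [208 234   9   8  59] [211.93220339 237.47457627]
```

View pics/t_crop.png

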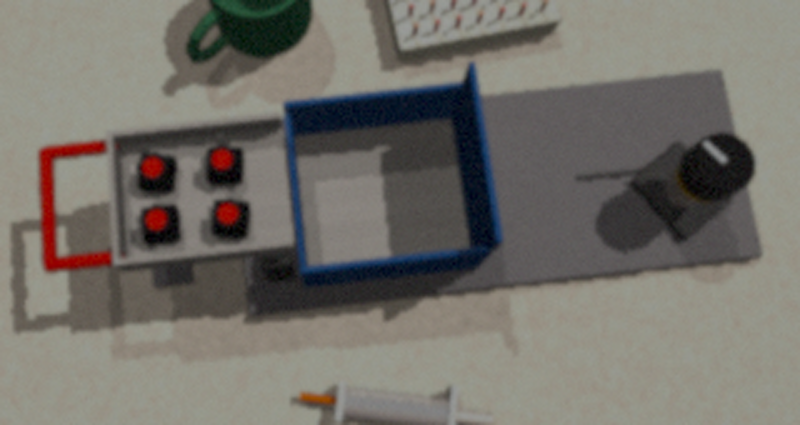

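View pics/s_crop.png

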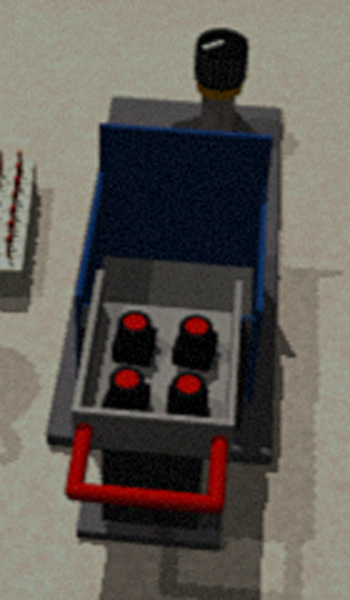

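Run:
```python
from h import *
im={n:cv2.imread(f"pics/{n}0.png") for n in("side","top")}
b,g,r=[im["top"][...,i].astype(int) for i in range(3)]
m=((r>90)&(r>2.2*g)&(r>2.2*b))
rows=range(214,252); c=[np.nonzero(m[v,150:200])[0].mean()+150 for v in rows]
pf=np.polyfit(list(rows),c,1)
pts=[onz("top",(np.polyval(pf,v),v),.112) for v in (207.5,257.5)]
A,B=pts; print("bar ends",A,B,np.linalg.norm(A-B),"mid",(A+B)/2)
d=(A-B)/np.linalg.norm(A-B);print("bar yaw",np.degrees(np.arctan2(d[1],d[0])))
b,g,r=[im["side"][...,i].astype(int) for i in range(3)]
ms=((r>90)&(r>2.2*g)&(r>2.2*b))
cols=range(268,310);cc=[]
for u in cols:
    v=np.nonzero(ms[290:320,u])[0];cc.append(v.mean()+290)
ps=np.polyfit(list(cols),cc,1);print("side bar",np.polyval(ps,[256,288,320]))
M=(A+B)/2; print("proj mid in side",proj("side",M),np.polyval(ps,proj("side",M)[0]),[proj("side",x) for x in(A,B)])
# cap
for n,(x0,x1,y0,y1) in {"top":(415,460,195,240),"side":(300,335,115,155)}.items():
    q=im[n][y0:y1,x0:x1]; mm=(q.max(2)<45).astype(np.uint8)
    k,l,st,ce=cv2.connectedComponentsWithStats(mm); i=1+np.argmax(st[1:,4]); print(n,st[i]+[x0,y0,0,0,0],ce[i]+[x0,y0])
    for row in q.max(2)[::2]: print(' '.join('%3d'%v for v in row[::2]))
# dots
for a,s in zip([(238.4,213.3),(210.5,216.3),(240.6,234.9),(211.9,237.5)],[(283.5,238.4),(280.2,261),(308.2,239.7),(305.1,263.2)]):
    print("dot",tri([ray("top",a),ray("side",s)]))
```

```text
bar ends [0.57497125 0.19967875 0.112     ] [0.49063272 0.18484045 0.112     ] 0.08563388758343995 mid [0.53280199 0.1922596  0.112     ]
bar yaw 9.978345881225023
side bar [304.38188423 307.44030738 310.49873052]
proj mid in side [286.98868083 308.03253569] 307.343649815685 [array([255.03727954, 306.39562246]), array([319.10003314, 309.67764342])]
top [421 204  30  27 541] [435.68391867 217.75046211]
 98  94  95  92  93  94  93  90  95  95  96  92  95 103 143 152 148 152 150 149 151 146 152
 94  92  95  99  96  95  93  94  94  96  95  91  96  98 137 151 150 153 154 149 151 151 152
 94  96  94  95  94  94  97  96  96  94  94  90  95  96 127 150 150 151 151 150 152 151 152
 95  96  94  96  93  95  94  95  97  95  96  93  93  96 116 148 149 151 151 150 149 148 150
 95  97  94  96  96  94  94  92  92  88  77  58  59  66  89 139 149 149 150 151 149 149 150
 94  95  93  89  93  94  95  89  64  55  25  27  25  25  30  90 134 147 152 149 150 151 150
 94  89  69  61  79  93  80  44  98 122  56  27  21  26  25  24  57 130 147 151 148 152 154
 90  64  56  56  59  60  43  21  52 123 126  68  33
[... 2371 characters left out ...]
  17   6  11  19  11   4  92 157 154 157
160 156 151 156  52  16   8  23  20  13   0  11  21   7 108 161 159 150
158 157 155 155 125  13  11  11  18  15   9  14   7  43 154 152 153 153
152 152 158 156 134  48  38  10   7  13   8  14  40  97 158 158 154 155
155 152 154 157 157  95  62  63  53  55  59  60  57 128 157 150 156 156
155 162 159 163 163 112  38  56  53  57  53  41 123 159 159 154 152 156
 76  77  80  85  94  70  37  37  40  39  36  45 117 160 155 155 155 162
 71  73  75  77  72  66  48  40  40  32  43  42  70  73  70  78  82  81
dot [0.56336818 0.07663535 0.12283402]
dot [0.55789332 0.12240673 0.12334519]
dot [0.52689257 0.07159835 0.12390676]
dot [0.52251328 0.1181784  0.1233943 ]
```

Run:
```python
from h import *
c=onz("top",(438.3,215.5),.1086);print("cap top",c)
p=[onz("side",(318.5,u),.1086) for u in (127.5,128.5)];print("cap side",p, proj("side",c))
e=onz("top",(431.5,206.5),.1086);w=e-onz("top",(439.5,214.5),.1086);print("line ang",np.degrees(np.arctan2(w[1],w[0])))
A=onz("side",(256,304.4),.112);B=onz("side",(320,310.5),.112);d=A-B
print(A,B,(A+B)/2,np.linalg.norm(d),np.degrees(np.arctan2(d[1],d[0])))
# feeder base/hopper edges from the crop (coords/2.5+offset)
f=lambda x,y:(x/2.5+150,y/2.5+150)
for nm,a,b,z in [("hopper robot-side rim",(303,275),(495,240),.1),("hopper far rim",(288,104),(470,86),.1),("base far",(485,97),(720,72),.0),("base near",(250,318),(760,256),.0),("tray end wall",(118,262),(110,138),.124),("tray near wall",(118,262),(295,244),.124)]:
    a=onz("top",f(*a),z);b=onz("top",f(*b),z);d=b-a;print(nm,a,b,np.linalg.norm(d),np.degrees(np.arctan2(d[1],d[0])))
```

```text
cap top [ 0.56432029 -0.25764852  0.1086    ]
cap side [array([ 0.5672312 , -0.25534534,  0.1086    ]), array([ 0.56661775, -0.25179259,  0.1086    ])] [320.14163036 127.07344565]
line ang 41.336832266875525
[0.57457458 0.19618403 0.112     ] [0.48924093 0.18588267 0.112     ] [0.53190776 0.19103335 0.112     ] 0.08595318185801062 6.883361326458572
hopper robot-side rim [0.48908921 0.02218456 0.1       ] [ 0.51322075 -0.10573752  0.1       ] 0.13017829926111282 -79.31712109073035
hopper far rim [0.60746629 0.03438972 0.1       ] [ 0.62116469 -0.09207926  0.1       ] 0.12720867652663012 -83.81814398564441
base far [ 0.64449448 -0.1168692   0.        ] [ 0.66636133 -0.30561434  0.        ] 0.19000759934653677 -83.39152635977298
base near [0.4692812  0.06557379 0.        ] [ 0.51849392 -0.32236432  0.        ] 0.39104714516595646 -82.77023828319835
tray end wall [0.49362755 0.14019662 0.124     ] [0.57601985 0.15072043 0.124     ] 0.08306167378672605 7.278864275506417
tray near wall [0.49362755 0.14019662 0.124     ] [0.50593378 0.02669981 0.124     ] 0.11416203206994402 -83.81171067130103
```

Emit:
carry_out(targets=[0, -0.1435, 0, 0, 0, 0, -0.2, 0, -0.1435, 0, 0, 0, 0, -0.2, 0, -0.1435, 0, 0, 0, 0, -0.2, 0, -0.1435, 0, 0, 0, 0, -0.2, 0, 0, 0, -40, 0, -21, -0.2, 0, 0, 0, -40, 0, -21, -0.2, 0, 0, 0, -40, 0, -21, -0.2, 0, 0, 0, -40, 0, -21, -0.2], newtons=20)

```text
time_s: 1.15
position: [0.3764, 0.4123, 0.2346]
orientation: [-1.571, 0.0, 1.693]
contact_force: [0.3, 0.5, -0.2]
gripper_width: 0.0367
```

Emit:
carry_out(targets=[0, 0, 0, -40, 0, -21, -0.2, 0, 0, 0, -40, 0, -21, -0.2, 0, 0, 0, -40, 0, -21, -0.2, 0, 0, 0, -40, 0, -21, -0.2, 0, 0, 0, -40, 0, -21, -0.2, 0, 0, 0, -39, 0, -23, -0.2, 0, 0, 0, 0, 0, 0, -0.2, 0, 0, 0, 0, 0, 0, -0.2])

```text
time_s: 2.15
position: [0.5314, 0.1926, 0.2345]
orientation: [-1.57, -0.0, 1.693]
contact_force: [-0.9, -0.1, -0.2]
gripper_width: 0.0367
```

Run:
```python
from h import *
s=state();print(s["position"],s["orientation"],s["q"],s["gripper_width"],s["contact_force"])
p=camera_params("wrist");x=get_image("wrist");cv2.imwrite("pics/w1.png",x)
for P in [(.5325,.1918,.112),(.57,.196,.112),(.495,.187,.112)]:print(proj("wrist",P,p))
np.save("w1.npy",p,allow_pickle=True)
```

```text
[0.53144135 0.19255666 0.23447073] [-1.57005488e+00 -4.19137904e-04  1.69297103e+00] [-0.47422176  0.3379032   0.04324713  1.72389371 -0.01695465  1.08072543
  1.26754322] 0.036739009797688404 [-0.94032921 -0.13488139 -0.24625296]
[276.22183321 196.74745779]
[275.82713699 239.59394875]
[275.8859347  150.30836087]
```

View pics/w1.png

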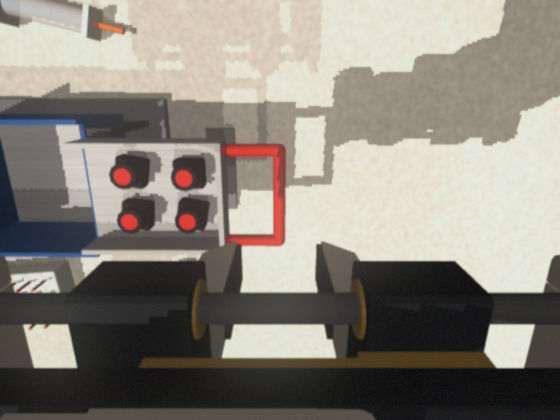

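Emit:
carry_out(targets=[0, 0, 0, 1, 26, 0, -0.2, 0, 0, 0, 0, 27, 0, -0.2, 0, 0, 0, 0, 27, 0, -0.2, 0, 0, 0, 0, 27, 0, -0.2, 0, 0, 0, 0, 26, 0, -0.2, 0, 0, 0, 0, 0, 0, -0.2, 0, 0, 0, 0, 0, 0, -1, 0, 0, 0, 0, 0, 0, -1], newtons=12)

```text
time_s: 3.2
position: [0.5324, 0.1937, 0.103]
orientation: [-1.573, -0.001, 1.693]
contact_force: [0.2, 0.1, -0.3]
gripper_width: 0.0212
```

Emit:
carry_out(targets=[0, 0, 0, 0, 0, 0, -1, 0, 0, 0, 0, 0, 0, -1])

```text
time_s: 3.45
position: [0.5322, 0.1931, 0.1025]
orientation: [-1.572, -0.0, 1.693]
contact_force: [-0.5, -0.6, 4.7]
gripper_width: 0.0096
```

Run:
```python
from h import *
s=state();print(s["position"],s["orientation"],s["gripper_width"],s["contact_force"])
for n in("side","wrist"):cv2.imwrite(f"pics/{n}2.png",get_image(n))
# arc plan
P0=np.array([158.,18.]);
pr=P0
for k in range(1,25):
    a=k*.05; R=np.array([[np.cos(a),-np.sin(a)],[np.sin(a),np.cos(a)]]);q=R@P0
    print(round(a,2),np.round(q-pr,1));pr=q
```

```text
[0.53221081 0.19310134 0.10247019] [-1.57190984e+00 -2.64828267e-04  1.69272841e+00] 0.009616843649234347 [-0.50991357 -0.60673471  4.71990184]
0.05 [-1.1  7.9]
0.1 [-1.5  7.8]
0.15 [-1.9  7.7]
0.2 [-2.3  7.6]
0.25 [-2.6  7.5]
0.3 [-3.   7.4]
0.35 [-3.4  7.2]
0.4 [-3.7  7. ]
0.45 [-4.1  6.8]
0.5 [-4.4  6.6]
0.55 [-4.7  6.4]
0.6 [-5.1  6.1]
0.65 [-5.4  5.9]
0.7 [-5.6  5.6]
0.75 [-5.9  5.3]
0.8 [-6.2  5. ]
0.85 [-6.4  4.7]
0.9 [-6.6  4.4]
0.95 [-6.9  4. ]
1.0 [-7.   3.7]
1.05 [-7.2  3.3]
1.1 [-7.4  3. ]
1.15 [-7.5  2.6]
1.2 [-7.6  2.2]
```

View pics/side2.png

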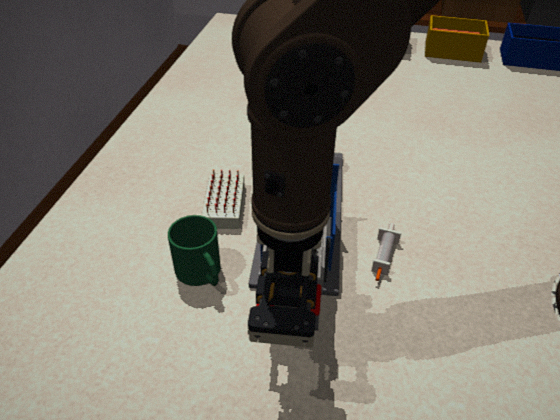

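Emit:
carry_out(targets=[0, 0, 0, -1.1, -7.9, 0, -1, 0, 0, 0, -1.5, -7.8, 0, -1, 0, 0, 0, -4.2, -15.3, 0, -1, 0, 0, 0, -5.6, -14.9, 0, -1, 0, 0, 0, -7.1, -14.2, 0, -1, 0, 0, 0, -8.5, -13.4, 0, -1, 0, 0, 0, -4.7, -6.4, 0, -1, 0, 0, 0, -5.1, -6.1, 0, -1], newtons=15)

```text
time_s: 4.55
position: [0.5365, 0.1571, 0.1894]
orientation: [-1.572, -0.003, 1.694]
contact_force: [2.4, 7.2, -0.1]
gripper_width: 0.0093
```

Run:
```python
from h import *
s=state();print(s["position"],s["orientation"],s["gripper_width"],s["contact_force"])
cv2.imwrite("pics/w3.png",get_image("wrist"));cv2.imwrite("pics/t3.png",get_image("top"))
```

```text
[0.53648374 0.15713203 0.18938038] [-1.57249103 -0.00261589  1.69415157] 0.009303361721207432 [ 2.43599148  7.23591996 -0.13860912]
```

View pics/w3.png

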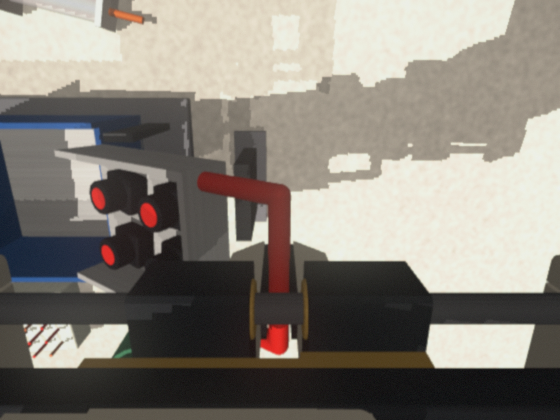

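View pics/t3.png

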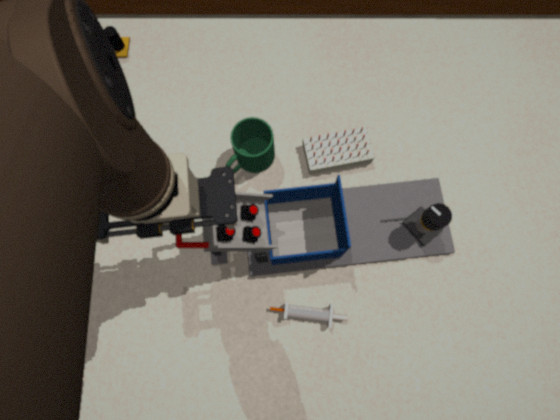

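Emit:
carry_out(targets=[0, 0, 0, -5.4, -5.9, 0, -1, 0, 0, 0, -5.6, -5.6, 0, -1, 0, 0, 0, -5.9, -5.3, 0, -1, 0, 0, 0, -6.2, -5.0, 0, -1, 0, 0, 0, -6.4, -4.7, 0, -1, 0, 0, 0, -6.6, -4.4, 0, -1, 0, 0, 0, -6.9, -4.0, 0, -1, 0, 0, 0, -7.0, -3.7, 0, -1])

```text
time_s: 5.65
position: [0.5424, 0.1091, 0.229]
orientation: [-1.573, -0.005, 1.696]
contact_force: [-3.1, 9.3, 9.5]
gripper_width: 0.0089
```

Emit:
carry_out(targets=[0, 0, 0, -7.2, -3.3, 0, -1, 0, 0, 0, -7.4, -3.0, 0, -1, 0, 0, 0, -7.5, -2.6, 0, -1, 0, 0, 0, -7.6, -2.2, 0, -1, 0, 0, 0, 0, 0, 0, -1, 0, 0, 0, 0, 0, 0, -1, 0, 0, 0, 0, 0, 0, -1])

```text
time_s: 6.52
position: [0.5463, 0.077, 0.2404]
orientation: [-1.573, -0.002, 1.693]
contact_force: [-3.2, 3.7, 14.6]
gripper_width: 0.0096
```

Run:
```python
from h import *
s=state();print(s["position"],s["orientation"],s["gripper_width"],s["contact_force"])
cv2.imwrite("pics/w4.png",get_image("wrist"));cv2.imwrite("pics/t4.png",get_image("top"))
```

```text
[0.54630565 0.07700209 0.24036152] [-1.57348041e+00 -1.53986773e-03  1.69321496e+00] 0.009577830503029792 [-3.21528685  3.69753126 14.59466318]
```

View pics/w4.png

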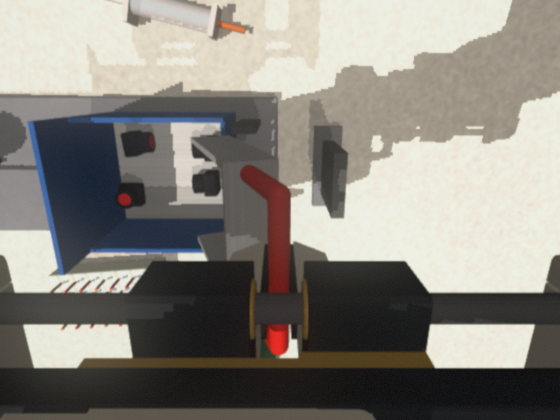

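View pics/t4.png

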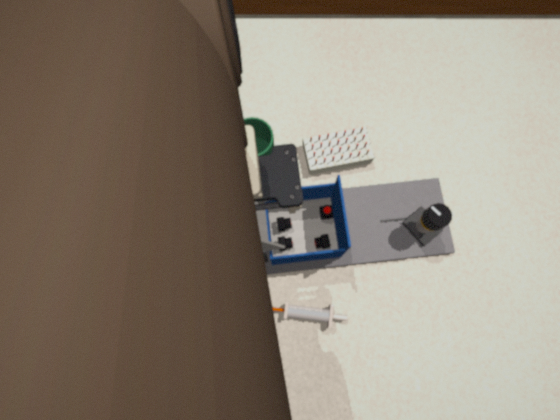

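Emit:
carry_out(targets=[0, 0, 0, 0, 0, 0, -0.3, 0, 0, 0, 0, 0, 0, -0.3, 0, 0, 0, 0, 0, 0, -0.3, 0, 0, 0, 0, -15, 0, -0.3, 0, 0, 0, 0, -30, 0, -0.3, 0, 0, 0, 0, -30, 0, -0.3])

```text
time_s: 7.38
position: [0.5461, 0.0763, 0.3142]
orientation: [-1.571, 0.0, 1.693]
contact_force: [0.4, 0.2, 0.7]
gripper_width: 0.0322
```

Run:
```python
from h import *
s=state();print(s["position"],s["orientation"],s["gripper_width"],s["contact_force"],s["q"])
cv2.imwrite("pics/w5.png",get_image("wrist"))
p=s["position"];yaw=s["orientation"][2]
d=np.array([.565,-.256])-p[:2];print(d, "tool x,z",d@[np.cos(yaw),np.sin(yaw)],d@[-np.sin(yaw),np.cos(yaw)])
```

```text
[0.54607806 0.07633779 0.31416749] [-1.57093829e+00  4.01866083e-05  1.69279147e+00] 0.032150255679757794 [0.39130389 0.21941309 0.68757152] [-0.30356271  0.25619193  0.08699729  1.63746685 -0.0231554   1.24880422
  1.4807261 ]
[ 0.01892194 -0.33233779] tool x,z -0.3321704601189861 0.021661792543186273
```

View pics/w5.png

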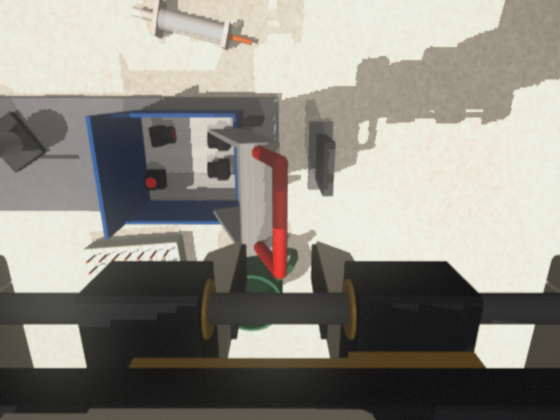

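Emit:
carry_out(targets=[0, 0, 0, -45, 0, 3, 0.4, 0, 0, 0, -45, 0, 3, 0.4, 0, 0, 0, -45, 0, 3, 0.4, 0, 0, 0, -45, 0, 3, 0.4, 0, 0, 0, -45, 0, 3, 0.4, 0, 0, 0, -45, 10, 3, 0.4, 0, 0, 0, -40, 25, 2, 0.4, 0, 0, 0, -22, 25, 2, 0.4])

```text
time_s: 8.43
position: [0.5645, -0.2586, 0.2526]
orientation: [-1.571, 0.001, 1.69]
contact_force: [0.7, 0.7, -0.7]
gripper_width: 0.0642
```

Emit:
carry_out(targets=[0, -0.18, 0, 0, 0, 0, 0.4, 0, -0.18, 0, 0, 0, 0, 0.4, 0, 0, 0, 0, 0, 0, 0.4, 0, 0, 0, 0, 0, 0, 0.4])

```text
time_s: 8.93
position: [0.5648, -0.2558, 0.2529]
orientation: [-1.571, 0.0, 2.049]
contact_force: [0.1, -0.1, 0.6]
gripper_width: 0.0641
```

Run:
```python
from h import *
s=state();print(s["position"],s["orientation"],s["gripper_width"],s["contact_force"],s["q"])
p=camera_params("wrist");cv2.imwrite("pics/w6.png",get_image("wrist"));np.save("w6.npy",p,allow_pickle=True)
print(proj("wrist",(.565,-.256,.1086),p))
cv2.imwrite("pics/t6.png",get_image("top"));cv2.imwrite("pics/s6.png",get_image("side"))
```

```text
[ 0.56479977 -0.25579575  0.25289153] [-1.57118144e+00  2.27057882e-04  2.04889621e+00] 0.0640885074468459 [ 0.06908996 -0.06894514  0.63152144] [ 0.23128602  0.41210481  0.15588697  1.56957775 -0.06789398  1.16478132
  2.45002668]
[277.56422159 188.24054545]
```

View pics/w6.png

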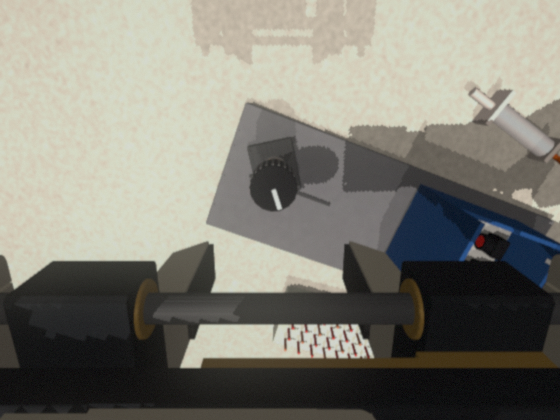

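View pics/t6.png

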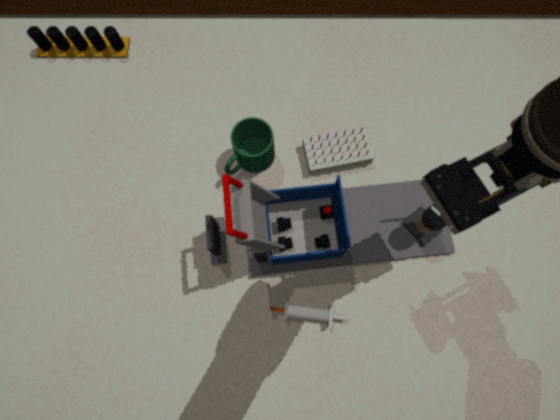

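View pics/s6.png

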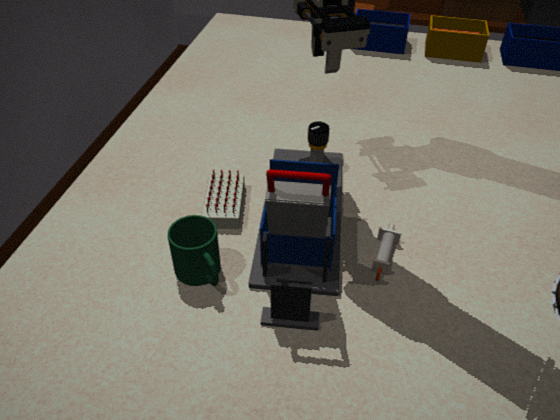

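Run:
```python
from h import *
x=cv2.imread("pics/w6.png");p=np.load("w6.npy",allow_pickle=True).item()
q=cv2.resize(x[140:230,230:340],None,fx=6,fy=6,interpolation=cv2.INTER_CUBIC);cv2.imwrite("pics/w6c.png",q)
m=(x.max(2)<48).astype(np.uint8);m[:, :240]=0;m[:, 310:]=0;m[:150]=0;m[225:]=0
k,l,st,c=cv2.connectedComponentsWithStats(m);i=1+np.argmax(st[1:,4]);print(st[i],c[i])
```

```text
[271 160  26  41 508] [285.23228346 180.37992126]
```

View pics/w6c.png

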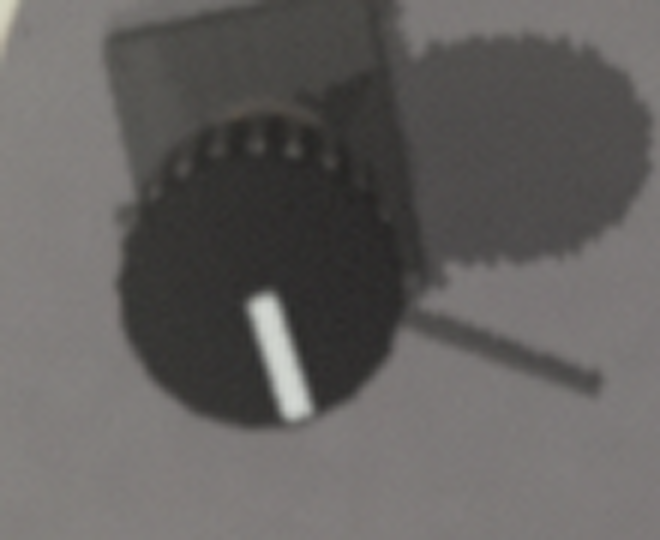

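Run:
```python
from h import *
p=np.load("w6.npy",allow_pickle=True).item()
c=onz("wrist",(273.5,187.6),.1086,p);l=onz("wrist",(279.5,209.2),.1086,p);r=onz("wrist",(297,187.6),.1086,p)
print(c,np.linalg.norm(r-c)); w=l-onz("wrist",(273.2,189),.1086,p); print(np.degrees(np.arctan2(w[1],w[0])))
s=state();y=s["orientation"][2];d=(c[:2]-s["position"][:2])*1e3;print(d,d@[np.cos(y),np.sin(y)],d@[-np.sin(y),np.cos(y)])
```

```text
[ 0.56611619 -0.2594071   0.1086    ] 0.020462462708679897
43.92009676839433
[ 1.32362303 -3.78480278] -3.968124883011156 0.5750607885918461
```

Emit:
carry_out(targets=[0, 0, 0, -2.5, 30, 0.5, 0.4, 0, 0, 0, 0, 30, 0, 0.4, 0, 0, 0, 0, 30, 0, 0.4, 0, 0, 0, 0, 30, 0, 0.4, 0, 0, 0, 0, 30, 0, 0.4, 0, 0, 0, 0, 19, 0, 0.4, 0, 0, 0, 0, 0, 0, 0.4])

```text
time_s: 9.95
position: [0.5645, -0.2577, 0.0821]
orientation: [-1.569, -0.002, 2.052]
contact_force: [-0.2, 0.7, 0.2]
gripper_width: 0.0646
```

Emit:
carry_out(targets=[0, 0, 0, 0, 0, 0, 0, 0, 0, 0, 0, 0, 0, -1, 0, 0, 0, 0, 0, 0, -1, 0, 0, 0, 0, 0, 0, -1], newtons=20)

```text
time_s: 10.45
position: [0.5669, -0.26, 0.0846]
orientation: [-1.573, 0.004, 2.052]
contact_force: [3.1, -4.8, -0.5]
gripper_width: 0.0416
```

```bash
cat > st.py <<'E'
from h import *
s=state();print(s["time_s"],s["position"].round(4),s["orientation"].round(4),s["gripper_width"].round(4),"F",s["contact_force"].round(1),"T",s["torque"].round(3),"q",s["q"].round(2),"q7t",s["joint_torque"][6])
E
python3 st.py
```

```text
Traceback (most recent call last):
  File "st.py", line 2, in <module>
    s=state();print(s["time_s"],s["position"].round(4),s["orientation"].round(4),s["gripper_width"].round(4),"F",s["contact_force"].round(1),"T",s["torque"].round(3),"q",s["q"].round(2),"q7t",s["joint_torque"][6])
                                                                                 ^^^^^^^^^^^^^^^^^^^^^^^^
AttributeError: 'float' object has no attribute 'round'
```

Emit:
carry_out(targets=[0, 0, 0, -3, 0, 0, -1, 0, 0, 0, 0, 0, 0, -1, 0, 0, 0, 0, 0, 0, -1])

```text
time_s: 10.82
position: [0.567, -0.2601, 0.0845]
orientation: [-1.572, -0.001, 2.053]
contact_force: [-2.3, 2.5, 8.7]
gripper_width: 0.0419
```

```bash
sed -i 's/s\["gripper_width"\].round(4)/round(s["gripper_width"],4)/' st.py
python3 st.py
```

```text
10.825 [ 0.567  -0.2601  0.0845] [-1.5717e+00 -7.0000e-04  2.0533e+00] 0.0419 F [-2.3  2.5  8.7] T [ 0.697  0.607 -0.061] q [ 0.26  0.58  0.13  1.74 -0.1   0.82  2.48] q7t 0.02524483425077051
```

Emit:
carry_out(targets=[0, 0.1, 0, 0, 0.1, 0, -1, 0, 0.15, 0, 0, 0.15, 0, -1, 0, 0.15, 0, 0, 0.15, 0, -1, 0, 0.15, 0, 0, 0.15, 0, -1, 0, 0.15, 0, 0, 0.15, 0, -1, 0, 0.15, 0, 0, 0.15, 0, -1, 0, 0.15, 0, 0, 0.15, 0, -1, 0, 0, 0, 0, 0, 0, -1])

```text
time_s: 11.82
position: [0.5671, -0.2604, 0.0835]
orientation: [-1.571, -0.001, 1.051]
contact_force: [-2.6, 2.2, 8.8]
gripper_width: 0.0415
```

```bash
python3 st.py
```

```text
11.825 [ 0.5671 -0.2604  0.0835] [-1.5710e+00 -9.0000e-04  1.0509e+00] 0.0415 F [-2.6  2.2  8.8] T [ 0.51   0.478 -0.048] q [ 0.08  0.61  0.4   1.76 -0.31  0.84  1.67] q7t -0.9818307682871819
```

Emit:
carry_out(targets=[0, 0.15, 0, 0, 0.15, 0, -1, 0, 0.15, 0, 0, 0.15, 0, -1, 0, 0.15, 0, 0, 0.15, 0, -1, 0, 0.15, 0, 0, 0.15, 0, -1, 0, 0.15, 0, 0, 0.15, 0, -1, 0, 0.15, 0, 0, 0.15, 0, -1, 0, 0, 0, 0, 0, 0, -1])

```text
time_s: 12.7
position: [0.5669, -0.2606, 0.0827]
orientation: [-1.57, -0.001, 0.151]
contact_force: [-4.5, 2.4, 10.7]
gripper_width: 0.0418
```

```bash
python3 st.py
```

```text
12.7 [ 0.5669 -0.2606  0.0827] [-1.5702e+00 -6.0000e-04  1.5080e-01] 0.0418 F [-4.5  2.4 10.7] T [ 0.353  0.748 -0.078] q [-0.08  0.66  0.65  1.77 -0.5   0.88  0.95] q7t -0.9737391024827957
```

Emit:
carry_out(targets=[0, 0.1, 0, 0, 0.1, 0, -1, 0, 0.1, 0, 0, 0.1, 0, -1, 0, 0.1, 0, 0, 0.1, 0, -1, 0, 0, 0, 0, 0, 0, -1])

```text
time_s: 13.2
position: [0.5668, -0.2606, 0.0824]
orientation: [-1.57, -0.0, -0.149]
contact_force: [-3.9, 2.3, 10.8]
gripper_width: 0.0414
```

```bash
python3 st.py
```

```text
13.2 [ 0.5668 -0.2606  0.0824] [-1.5698e+00 -3.0000e-04 -1.4860e-01] 0.0414 F [-3.9  2.3 10.8] T [ 0.341  0.835 -0.102] q [-0.12  0.69  0.73  1.78 -0.57  0.9   0.71] q7t -0.621551088988781
```

Emit:
carry_out(targets=[0, 0.1, 0, 0, 0.1, 0, -1, 0, 0.1, 0, 0, 0.1, 0, -1, 0, 0.1, 0, 0, 0.1, 0, -1, 0, 0, 0, 0, 0, 0, -1])

```text
time_s: 13.7
position: [0.5667, -0.2606, 0.0821]
orientation: [-1.57, 0.0, -0.449]
contact_force: [-4.4, 2.3, 12.0]
gripper_width: 0.0415
```

```bash
python3 st.py
```

```text
13.7 [ 0.5667 -0.2606  0.0821] [-1.5697e+00  1.0000e-04 -4.4850e-01] 0.0415 F [-4.4  2.3 12. ] T [ 0.424  0.937 -0.048] q [-0.17  0.72  0.81  1.78 -0.64  0.93  0.47] q7t -0.6244795024394989
```

Emit:
carry_out(targets=[0, 0.1, 0, 0, 0.1, 0, -1, 0, 0.1, 0, 0, 0.1, 0, -1, 0, 0.1, 0, 0, 0.1, 0, -1, 0, 0, 0, 0, 0, 0, -1])

```text
time_s: 14.2
position: [0.5667, -0.2606, 0.0818]
orientation: [-1.57, 0.001, -0.749]
contact_force: [-4.3, 3.1, 11.8]
gripper_width: 0.0418
```

```bash
python3 st.py
```

```text
14.2 [ 0.5667 -0.2606  0.0818] [-1.5698e+00  6.0000e-04 -7.4860e-01] 0.0418 F [-4.3  3.1 11.8] T [ 0.483  1.052 -0.048] q [-0.21  0.75  0.89  1.78 -0.7   0.96  0.23] q7t -0.6291243061423302
```

Emit:
carry_out(targets=[0, 0.1, 0, 0, 0.1, 0, -1, 0, 0.1, 0, 0, 0.1, 0, -1, 0, 0, 0, 0, 0, 0, -1])

```text
time_s: 14.58
position: [0.5667, -0.2605, 0.0816]
orientation: [-1.57, 0.001, -0.948]
contact_force: [-6.1, 3.1, 12.7]
gripper_width: 0.0417
```

```bash
python3 st.py
```

```text
14.575 [ 0.5667 -0.2605  0.0816] [-1.5698e+00  9.0000e-04 -9.4850e-01] 0.0417 F [-6.1  3.1 12.7] T [ 0.549  1.148 -0.122] q [-0.23  0.77  0.94  1.79 -0.74  0.98  0.07] q7t -0.6329457275569439
```

Emit:
carry_out(targets=[0, 0.1, 0, 0, 0.1, 0, -1, 0, 0.1, 0, 0, 0.1, 0, -1, 0, 0, 0, 0, 0, 0, -1])

```text
time_s: 14.95
position: [0.5666, -0.2605, 0.0814]
orientation: [-1.57, 0.001, -1.148]
contact_force: [-4.0, 2.4, 12.9]
gripper_width: 0.0416
```

```bash
python3 st.py
```

```text
14.95 [ 0.5666 -0.2605  0.0814] [-1.5701e+00  1.1000e-03 -1.1485e+00] 0.0416 F [-4.   2.4 12.9] T [ 0.554  1.215 -0.07 ] q [-0.25  0.8   0.99  1.79 -0.79  1.01 -0.1 ] q7t -0.6381936371326447
```

Emit:
carry_out(targets=[0, 0.1, 0, 0, 0.1, 0, -1, 0, 0.1, 0, 0, 0.1, 0, -1, 0, 0, 0, 0, 0, 0, -1])

```text
time_s: 15.32
position: [0.567, -0.2603, 0.0809]
orientation: [-1.57, 0.001, -1.347]
contact_force: [-3.3, 3.2, 9.7]
gripper_width: 0.0419
```

```bash
python3 st.py
```

```text
15.325 [ 0.567  -0.2603  0.0809] [-1.5701e+00  1.2000e-03 -1.3474e+00] 0.0419 F [-3.3  3.2  9.7] T [0.548 0.805 0.205] q [-0.27  0.82  1.04  1.79 -0.83  1.03 -0.26] q7t -0.935053825378418
```

Emit:
carry_out(targets=[0, 0.1, 0, 0, 0.1, 0, -1, 0, 0.1, 0, 0, 0, 0, -1, 0, 0, 0, 0, 0, 0, -1])

```text
time_s: 15.7
position: [0.5673, -0.2603, 0.0806]
orientation: [-1.57, 0.001, -1.547]
contact_force: [-1.8, 1.7, 6.5]
gripper_width: 0.0412
```

```bash
python3 st.py
```

```text
15.7 [ 0.5673 -0.2603  0.0806] [-1.5701e+00  9.0000e-04 -1.5471e+00] 0.0412 F [-1.8  1.7  6.5] T [0.379 0.406 0.25 ] q [-0.29  0.85  1.08  1.79 -0.86  1.06 -0.43] q7t -0.9719152003526688
```

Emit:
carry_out(targets=[0, 0.03, 0, 0, 0, 0, -1, 0, 0, 0, 0, 0, 0, -1, 0, 0, 0, 0, 0, 0, -1, 0, 0, 0, 0, 0, 0, -1, 0, 0, 0, 0, 0, 0, -1])

```text
time_s: 16.32
position: [0.5674, -0.2603, 0.0806]
orientation: [-1.57, 0.001, -1.575]
contact_force: [-0.4, 0.8, 5.5]
gripper_width: 0.0416
```

```bash
python3 st.py
python3 - <<'E'
from h import *
x=get_image("wrist");cv2.imwrite("pics/w7.png",x)
x=get_image("top");cv2.imwrite("pics/t7.png",cv2.resize(x[120:320,250:530],None,fx=2.5,fy=2.5))
E
```

```text
16.325 [ 0.5674 -0.2603  0.0806] [-1.5699e+00  1.0000e-03 -1.5753e+00] 0.0416 F [-0.4  0.8  5.5] T [0.204 0.418 0.464] q [-0.29  0.85  1.09  1.79 -0.87  1.07 -0.45] q7t -0.5030706524848938
```

View pics/w7.png

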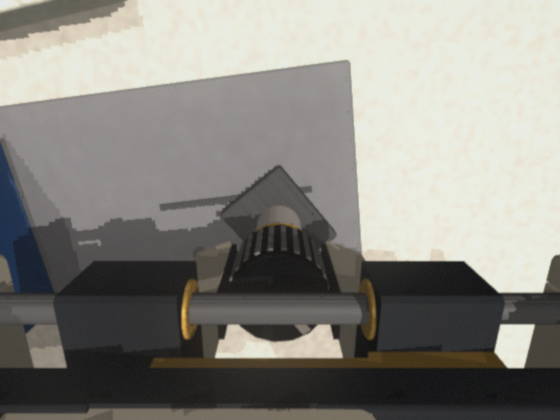

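View pics/t7.png

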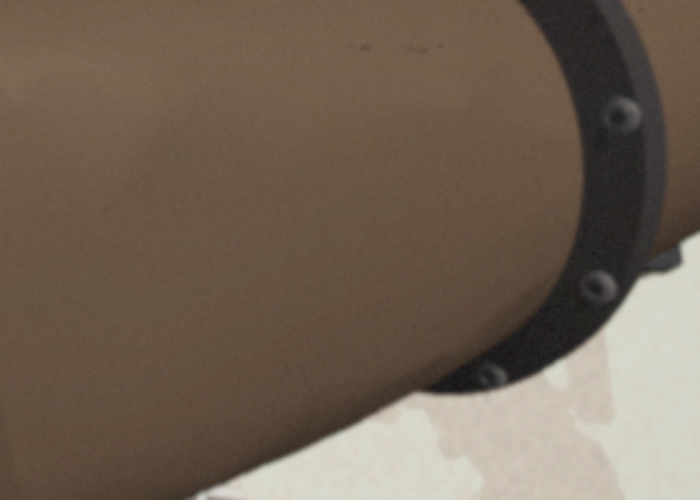

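Emit:
carry_out(targets=[0, 0, 0, 0, 0, 0, -1, 0, 0, 0, 0, 0, 0, -1, 0, -0.1, 0, 0, -0.1, 0, -1, 0, -0.1, 0, 0, -0.1, 0, -1, 0, -0.1, 0, 0, -0.1, 0, -1, 0, -0.1, 0, 0, -0.1, 0, -1, 0, -0.1, 0, 0, -0.1, 0, -1, 0, -0.1, 0, 0, -0.1, 0, -1], newtons=30)

```text
time_s: 17.42
position: [0.5673, -0.26, 0.0812]
orientation: [-1.569, 0.001, -0.973]
contact_force: [-1.2, 2.9, 6.0]
gripper_width: 0.0415
```

Emit:
carry_out(targets=[0, -0.1, 0, 0, -0.1, 0, -1, 0, -0.1, 0, 0, -0.1, 0, -1, 0, -0.1, 0, 0, -0.1, 0, -1, 0, -0.1, 0, 0, -0.1, 0, -1, 0, -0.1, 0, 0, -0.1, 0, -1, 0, -0.1, 0, 0, -0.1, 0, -1, 0, -0.1, 0, 0, -0.1, 0, -1, 0, -0.1, 0, 0, -0.1, 0, -1])

```text
time_s: 18.42
position: [0.5669, -0.2597, 0.0819]
orientation: [-1.569, 0.0, -0.173]
contact_force: [-2.6, 4.0, 5.8]
gripper_width: 0.0416
```

Emit:
carry_out(targets=[0, -0.1, 0, 0, -0.1, 0, -1, 0, -0.1, 0, 0, -0.1, 0, -1, 0, 0, 0, 0, 0, 0, -1, 0, 0, 0, 0, 0, 0, -1, 0, 0, 0, 0, 0, 0, -1])

```text
time_s: 19.05
position: [0.5668, -0.2597, 0.0821]
orientation: [-1.569, 0.0, 0.022]
contact_force: [-3.3, 4.0, 8.5]
gripper_width: 0.0413
```

```bash
python3 st.py
python3 - <<'E'
from h import *
a=cv2.imread("pics/w7.png");x=get_image("wrist");cv2.imwrite("pics/w8.png",x)
cv2.imwrite("pics/w78.png",np.hstack([cv2.resize(i[200:360,200:360],None,fx=2.4,fy=2.4,interpolation=cv2.INTER_CUBIC) for i in(a,x)]))
x=get_image("top");cv2.imwrite("pics/t8.png",x)
cv2.imwrite("pics/s8.png",get_image("side"))
E
```

```text
19.05 [ 0.5668 -0.2597  0.0821] [-1.5686e+00  1.0000e-04  2.2000e-02] 0.0413 F [-3.3  4.   8.5] T [0.849 0.738 0.09 ] q [-0.1   0.67  0.69  1.77 -0.54  0.89  0.85] q7t -0.04837718792259693
```

View pics/w78.png

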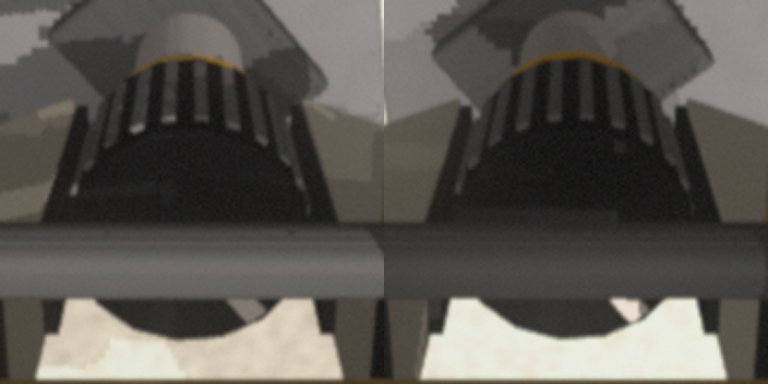

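View pics/t8.png

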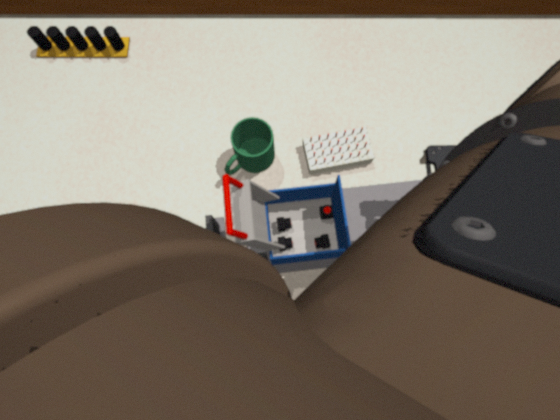

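View pics/s8.png

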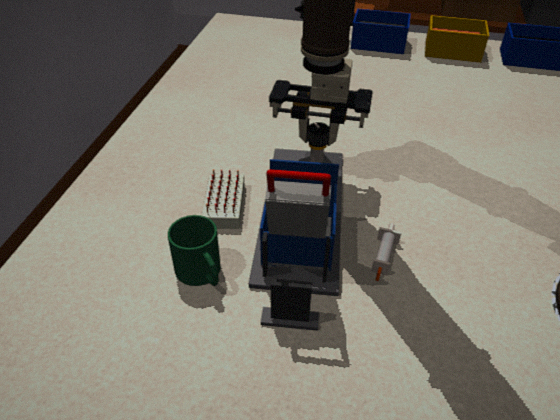

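Run:
```python
from bench import *
print(state()["qd"].round(3));print(hand_in())
```

```text
[-0.    -0.002 -0.    -0.001 -0.001  0.    -0.001]
the job is handed in; nothing more can be done
None
```

I completed the whole sequence and handed the job in at about 19 s of the 72 s allowed. No verdict is reported, so the results below are my own checks.

- **Tray:** I gripped the red handle and swung the tray up to about 1.2 rad. The top view then showed all four housings in the hopper. The tray stayed up after I let go.
- **Screwing down:** I turned the cap clockwise until the wrist moment about z jumped from about -0.07 to +0.25 to +0.46 N m. The fingers then slipped on the cap by about 0.4 rad, as I estimated from the white line in the wrist picture. Stop contact came at about 3.2 rad of turning, inside the stated 2.0 to 3.5. I held it there for about half a second.
- **Backing off:** I turned the cap back 1.60 rad (measured wrist yaw from -1.575 to 0.022) with the grip raised to 30 N. The white line sat at the same place relative to the fingers before and after, so there was no noticeable slip. The thread should be at about 1.58 to 1.60 rad.
- **Last checks:** The arm was still, with the cap gripped at a 41 mm opening. The top view showed the four housings in the hopper, and the mug, pin block and applicator appeared unmoved in the side view.

Two measurements disagreed slightly. The camera estimates of the cap's centre differed by 3 to 6 mm, so I re-centred the grip by feel after closing on it. The angle of the cap's white line did not match a zero lined up with the feeder, so I relied on the felt stop instead.

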